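Pull the failed power supply from the test fixture

ROBOT

A 6-joint arm with a two-finger parallel gripper is mounted at the origin on the work surface. World frame = base frame: x ahead of the robot, y to its left, z up, the work surface at z = 0. Lengths are in m, angles in rad, forces in N, time in s.
With the tool pointing down it reaches from about 0.375 to 0.9 m from the base axis. Payload 3.1 kg.
Tool frame: the origin (TCP) lies on the centre line of the jaws, within the pads' length; the fingertips stand 19 mm ahead of it and the grasp point (between the pads) is the TCP; z points along the fingers, y is the line along which they close (so a half turn about z gives the same grasp; the last joint's range is limited). The gripper opens to 85 mm and grips with 20 to 120 N. Pads are 22 mm wide; open, the fingers measure 114 mm over their backs; the gripper's body (76 mm by 85 mm) begins 54 mm behind the grasp point. The pads swing forward as they close: fully open they stand 13 mm farther back than shut.
Start: joints at [0.982, 0.527, 1.433, -0, 1.181, -0.178], TCP at [0.25, 0.573, 0.25] pointing down, gripper open.
Joint ranges: [-3.08, 3.08], [-0.75, 2.2], [0.22, 2.44], [-1.43, 4.57], [0, 2.65], [-2.85, 2.85]. Speed limits (rad/s): [2.79, 2.79, 3.14, 3.14, 3.14, 3.14].

INTERFACE

Orientations are given as a unit quaternion [x, y, z, w].
In Python, from station import manip, cams, sign_off gives the robot as it stands.
- The arm moves only by the tool carry_out, never from a script. Its argument "targets" is a list that holds one entry, the list of rows, each a list of 7 numbers: the shift along the tool's x, y, z in cm, then the turn, a rotation vector about the tool's x, y, z in degrees, then the finger opening in cm, from 0 to 8.54. A call has 1 to 12 rows; each row is the pose to reach, as a shift and turn from the pose commanded when the call began, along the tool's axes at that moment; what a row does not reach only later rows make up. A row lasts 1/12 s, in which the tool goes at most 41.7 mm and 7.16 degrees, less where a joint would pass 70% of its speed; a pose out of reach is approached as far as the arm can. A call with a gripper value outside its range is refused whole. The fingers move at their own pace and stop on an object; "force" is the grip in N (left out, the last holds). Time passes only in rows, so rows that repeat a pose let the fingers close. It gives the time, the measured TCP pose, the force, the opening and the grip force at its end, in the units of the state.
- manip.sense(): the state, without advancing time (a new reading comes with each control period).
- cams.snapshot(name): name is "scene" or "top"; returns the picture (480x640x3 uint8, red, green, blue); there is no depth.
- cams.camera_info(name): a dict with "K" (3x3 intrinsics, pixels), "k1" (the pictures are not rectified: a ray, as slopes to the right and down, at radius r is drawn at 1 + k1 r^2 times it, then the intrinsics apply), "T" (4x4, takes a point from camera to world coordinates). Camera axes: x right, y down, z forward; pixel columns grow to the right and rows downward; lengths in m; the calibration is good to about 2 mm. A picture is of the moment at which its call begins. camera_info takes no time and is no camera call.
- sign_off(): hands the job in; it is judged then, once.
The state is a dict: "t": time; "q": joint angles; "qd": joint speeds; "tau": joint torques, N m; "tcp_pos": TCP position; "tool_rot": TCP orientation; "force": force on the tool from outside, world axes, zero at the start; "ft_torque": the same for the moment, N m; "finger_gap": opening from 0.0 (shut) to 1.0 (fully open); "gripper_force": force on a finger pad.
Only numpy, scipy, OpenCV 4.12 (cv2) and the standard library are available. Lean on these libraries where they do the work, as an engineer would, in place of code of your own. Each camera call takes 0.05 s, during which the arm holds its last target. There are 200 camera calls.

TASK

The test fixture has finished with two power supplies: a red lamp in front of a nest means the unit in it failed, a green lamp that it passed. Swing the fixture's clear lid up to its stop and leave it up, lift the failed unit out of its nest and set it down gently, right way up, flat on the floor of the red tray. Do not disturb the passed unit or anything else on the bench.

Things in the scene. Friction and masses are not known exactly. Their poses are not given: they have to be found in the camera images.
- fixture: Clamshell test fixture, fixed: dark blue box 300 (x) x 260 (y) mm, black top face 60 mm high. Origin: centre of its underside; x points away from the robot to the hinge, y left. Two nests side by side, left (+y) and right (-y). A 12 mm steel post 48 mm high stands on the top face at x = -80, y = +119 and -119 mm to carry the shut lid. Only the lamps stand on the front strip.
- nest_left (a point): Centre of the floor of the left nest, 60 mm above the bench, at x = 15, y = +60 mm of the fixture; axes as the fixture. White locators hold the unit: 10 mm high at its front and back ends, 8 mm high near its four side corners. The middle 60 mm of each long side is free for fingers; the two units stand 68 mm apart.
- nest_right (a point): Centre of the floor of the right nest, at x = 15, y = -60 mm of the fixture; otherwise like the left.
- lamp_red: Lit red dome lamp, 22 mm diameter, 15 mm high, on the front strip of the fixture (fixture x = -124 mm), in line with the left nest (fixture y = +60 mm) or the right nest (-60 mm): the unit in that nest has failed. Origin: centre of its underside.
- lamp_green: Lit green dome lamp of the same size in front of the other nest: that unit has passed.
- lid (a joint): Lid angle in rad: 0 shut (level), 1.05 (60 degrees) at its stop; starts at 0 to 0.1. It opens upward and away from the robot about the hinge and stays where it is left (friction; about 7 N at the bar opens it). At the stop it still overhangs the nests: a gripper pointing straight down hits it, so reach in from the robot's side, tool leaning 30 to 40 degrees, fingertips away from the robot.
- lid_hinge (a point): Middle of the lid's hinge axis (along the fixture's y), at x = 115, z = 112 mm of the fixture; axes as the fixture. The lid is a clear plate in a 13 mm thick aluminium frame, 240 mm wide (y), that reaches 205 mm from the axis; black pusher pads reach 13 mm below its mid-plane.
- lid_bar (a point): Middle of the lid's yellow grab bar: round, 10 mm diameter, 80 mm long along y, 245 mm from the hinge axis in the lid's mid-plane, with 35 mm free between it and the lid's front edge; an arm at each end joins it to the lid. It is 52 mm above the front strip when shut. Axes turn with the lid.
- unit_left: Open-frame power supply, loose: aluminium U channel 90 (x) x 52 (y) x 36 mm high, 0.18 to 0.36 kg, two 3 mm side walls along x over its full length and height, between them a green board, yellow transformer and dark capacitors. Origin: centre of its underside. Starts in the left nest, which leaves it about 2 mm of play.
- unit_right: Open-frame power supply, loose: aluminium U channel 90 (x) x 52 (y) x 36 mm high, 0.18 to 0.36 kg, two 3 mm side walls along x over its full length and height, between them a green board, yellow transformer and dark capacitors. Origin: centre of its underside. Starts in the right nest, which leaves it about 2 mm of play.
- tray_red: Red open tray for failed units, fixed: 180 (x) x 140 (y) x 28 mm high outside, walls and floor 4 mm thick, empty. On the robot's left or right. Origin: centre of its underside (the floor to put things on is 4 mm above it).
- tray_green: Green open tray of the same size for passed units, fixed, on the other side; one passed unit lies in it.
- unit_tested: A passed power supply like the two others, lying in the green tray. Leave it alone.
- multimeter: Yellow hand-held multimeter, 185 x 88 x 48 mm, lying on its back. Bystander; origin: centre of its underside.
- mug: White mug, 80 mm diameter, 95 mm high. Bystander.
- screwdriver: Red-handled screwdriver, 190 mm long, lying at the right. Bystander.
- brush: Small wooden-handled brush, 170 mm long, lying at the left. Bystander.
- solder: Grey solder spool, 60 mm diameter, 42 mm high. Bystander.
- flux: White flux bottle with blue cap, 44 mm diameter, 110 mm high. Bystander.

How it is judged:
On the way, in this order (a step that is already met when the one before it is completed fails the run):
1. the lid has been swung up to its stop (beyond 0.9 rad) (value of joint lid above 0.9 rad), for 0.2 s.
2. the failed unit is held by the fingers, lifted clear of its nest by 30 mm (((y of lamp_red in the frame of fixture above 0 m and z of unit_left in the frame of nest_left above 0.03 m and contact force between the fingers and unit_left above 0.5 N) or (y of lamp_red in the frame of fixture below 0 m and z of unit_right in the frame of nest_right above 0.03 m and contact force between the fingers and unit_right above 0.5 N))), for 0.1 s.
At the end, for the whole second after the job is handed in: The unit whose nest has the red lamp lies at rest in the red tray, its underside flat on the tray's floor (origin within 60 and 55 mm of the tray's middle along its x and y, no higher than 10 mm above the tray's underside, upright within 0.1 rad), and the lid is still up (more than 0.85 rad) (value of joint lid above 0.85 rad and ((y of lamp_red in the frame of fixture above 0 m and x of unit_left in the frame of tray_red between -0.06 and 0.06 m and y of unit_left in the frame of tray_red between -0.055 and 0.055 m and z of unit_left in the frame of tray_red below 0.01 m and angle between unit_left's own z axis and vertical below 0.1 rad and linear speed of unit_left below 0.02 m/s) or (y of lamp_red in the frame of fixture below 0 m and x of unit_right in the frame of tray_red between -0.06 and 0.06 m and y of unit_right in the frame of tray_red between -0.055 and 0.055 m and z of unit_right in the frame of tray_red below 0.01 m and angle between unit_right's own z axis and vertical below 0.1 rad and linear speed of unit_right below 0.02 m/s))); the robot touches nothing.
It fails at once if the passed unit is moved more than 8 mm ((y of lamp_red in the frame of fixture above 0 m and distance of unit_right from where it was at the start of the episode above 0.008 m) or (y of lamp_red in the frame of fixture below 0 m and distance of unit_left from where it was at the start of the episode above 0.008 m)).
It fails at once if a unit is dropped or thrown: free of the fingers and faster than 0.5 m/s ((linear speed of unit_left above 0.5 m/s and contact force between the fingers and unit_left below 0.1 N) or (linear speed of unit_right above 0.5 m/s and contact force between the fingers and unit_right below 0.1 N)).
It fails at once if a bystander is moved more than 25 mm (distance of any of unit_tested, multimeter, mug, screwdriver, brush, solder, flux from where it was at the start of the episode above 0.025 m).
It also fails if it takes over 53 s, if anything falls off the work surface, if the arm or the gripper's body presses on something with over 40 N, if the wrist force passes 120 N, or if a joint passes its speed limit or range.

## Working session

There is one attempt and no reset: what is moved stays moved. The work goes in short steps, Python scripts to look and compute and a tool call to move; the robot and the scene stay as the last step left them, time stands still between calls to the robot, and variables do not carry over. Pictures are saved under pics/ and viewed, at most 15 in all, crops included, and the job is handed in when it is done.

Besides the shell and the picture viewer there is one more tool, called after "Call:" by a JSON object that holds its "name" and its "arguments". carry_out: Moves the arm, as the interface text tells. Its arguments: {"type":"object","properties":{"targets":{"type":"array"},"force":{"type":"number"}},"required":["targets"]}

```bash
mkdir -p pics; ls
python3 - <<'E'
from station import manip, cams
import cv2
for n in("scene","top"):
    cv2.imwrite(f"pics/{n}0.png",cams.snapshot(n)[:,:,::-1])
    i=cams.camera_info(n); print(n,i)
print(manip.sense())
E
```

```text
pics
scene {'K': array([[536.52209131,   0.        , 317.47723363],
       [  0.        , 536.52209131, 239.83177922],
       [  0.        ,   0.        ,   1.        ]]), 'k1': -0.10757487434773574, 'T': array([[-0.60063216,  0.55567298, -0.57486394,  1.28428084],
       [ 0.79941622,  0.40549757, -0.44328932,  0.58144802],
       [-0.01321797, -0.72580938, -0.68776888,  0.98950468],
       [ 0.        ,  0.        ,  0.        ,  1.        ]])}
top {'K': array([[439.58132082,   0.        , 312.84803552],
       [  0.        , 439.58132082, 238.46986049],
       [  0.        ,   0.        ,   1.        ]]), 'k1': 0.03503670272305417, 'T': array([[-1.93726519e-02, -9.83742787e-01,  1.78535235e-01,
         3.49697775e-01],
       [-9.99804514e-01,  1.97673425e-02,  4.31936297e-04,
         5.75219301e-03],
       [-3.95408136e-03, -1.78491966e-01, -9.83933424e-01,
         1.20422870e+00],
       [ 0.00000000e+00,  0.00000000e+00,  0.00000000e+00,
         1.00000000e+00]])}
{'t': 0.1, 'q': array([ 9.81473228e-01,  5.28398623e-01,  1.43377966e+00, -1.14948286e-05,
        1.18141990e+00, -1.78498953e-01]), 'qd': array([-0.00016096, -0.00348737, -0.00138376, -0.00027501,  0.00081041,
       -0.00130922]), 'tau': array([-4.81261050e-04, -4.43305850e+01, -1.78585768e+01, -2.58927084e-04,
        3.87890512e-03,  6.33538235e-06]), 'tcp_pos': array([0.24923065, 0.57248587, 0.24941408]), 'tool_rot': array([ 2.03968343e-01,  9.78976971e-01, -9.31761314e-04, -3.70657172e-04]), 'force': array([-0.2021954 , -0.10450827, -0.41725548]), 'ft_torque': array([ 1.11299274e-02, -5.64084454e-05, -2.70652001e-03]), 'gripper_force': 0.0, 'finger_gap': 1.0002300955897236}
```

View pics/scene0.png

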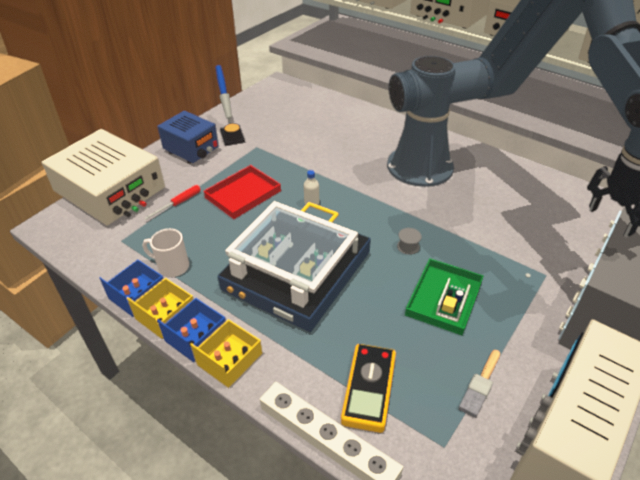

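View pics/top0.png

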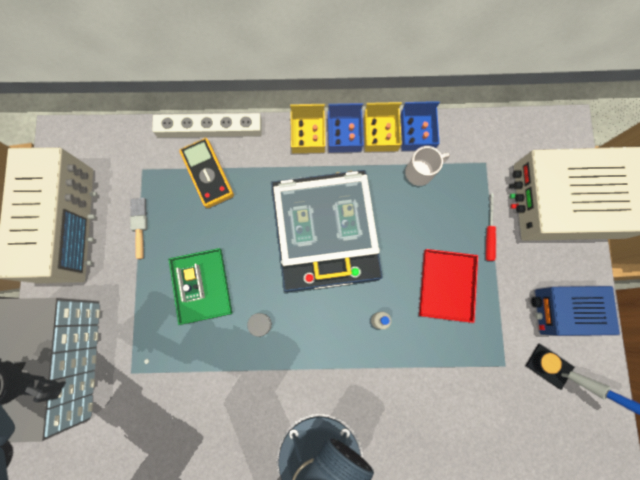

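The top picture shows the red lamp at about (309,279), which is the left nest, and the green lamp at (355,272). The bar is near (333,270). The red tray is at the robot's right, around (449,286), with the flux bottle at (381,321) and the solder at (260,324).

```bash
cat > h.py <<'E'
import numpy as np, cv2
from station import manip, cams
from scipy.spatial.transform import Rotation as R
def pix2w(n,uv,z):
    i=cams.camera_info(n);T=i["T"];D=np.array([i["k1"],0,0,0,0.])
    p=cv2.undistortPoints(np.array(uv,float).reshape(-1,1,2),i["K"],D)[:,0]
    # camera model: drawn=(1+k1 r^2)*ideal = OpenCV k1
    d=np.c_[p,np.ones(len(p))]@T[:3,:3].T; o=T[:3,3]
    return o+d*((z-o[2])/d[:,2])[:,None]
def w2pix(n,P):
    i=cams.camera_info(n);Ti=np.linalg.inv(i["T"])
    return cv2.projectPoints(np.array(P,float).reshape(-1,1,3),cv2.Rodrigues(Ti[:3,:3])[0],Ti[:3,3],i["K"],np.array([i["k1"],0,0,0,0.]))[0][:,0]
def blobs(im,f,amin=15):
    m=f(*[im[:,:,k].astype(int) for k in range(3)]).astype(np.uint8)
    n,l,s,c=cv2.connectedComponentsWithStats(m)
    return [(s[k],c[k],np.argwhere(l==k)[:,::-1]) for k in range(1,n) if s[k][4]>=amin]
E
python3 - <<'E'
from h import *
im=cv2.imread("pics/top0.png")[:,:,::-1]
for name,f,z in(("red",lambda r,g,b:(r>150)&(g<70)&(b<70),.067),("green",lambda r,g,b:(g>140)&(r<90)&(b<110),.067),("yel",lambda r,g,b:(r>170)&(g>140)&(b<90),.112)):
    for s,c,p in blobs(im,f): 
        if 150<s[0]<500 and s[1]>150: print(name,s,c.round(1),pix2w("top",[c],z).round(4), cv2.minAreaRect(p.astype(np.float32)) if s[4]>500 else "")
cv2.imwrite("pics/c.png",cv2.resize(im[160:310,250:400][:,:,::-1],(600,600),interpolation=cv2.INTER_CUBIC))
E
```

```text
red [220 186   5   5  17] [221.6 188. ] [[0.6985 0.2482 0.067 ]] 
red [205 193   5   5  18] [206.9 194.7] [[0.6806 0.2872 0.067 ]] 
red [486 226   9  35 272] [490.4 243.7] [[ 0.5329 -0.4559  0.067 ]] 
red [ 421  250   57   72 3398] [447.9 285.6] [[ 0.4262 -0.338   0.067 ]] ((449.14996337890625, 285.54998779296875), (53.76424789428711, 68.41328430175781), 4.398705005645752)
red [307 275   5   6  26] [309.  277.5] [[0.4536 0.0182 0.067 ]] 
green [170 250  42   9  42] [190.5 253.9] [[0.5215 0.3261 0.067 ]] 
green [ 174  251   56   72 2160] [206.  288.3] [[0.4313 0.2836 0.067 ]] ((200.98138427734375, 286.9746398925781), (64.82577514648438, 48.57709503173828), 80.27242279052734)
green [169 260   6  36  39] [171.5 277.7] [[0.4605 0.373  0.067 ]] 
green [352 269   6   6  30] [354.7 271.4] [[ 0.4671 -0.1004  0.067 ]] 
green [175 270   3  18  18] [176.  278.5] [[0.4582 0.3613 0.067 ]] 
yel [313 258  39  21 248] [332.3 270.9] [[ 0.4647 -0.0407  0.112 ]]
```

View pics/c.png

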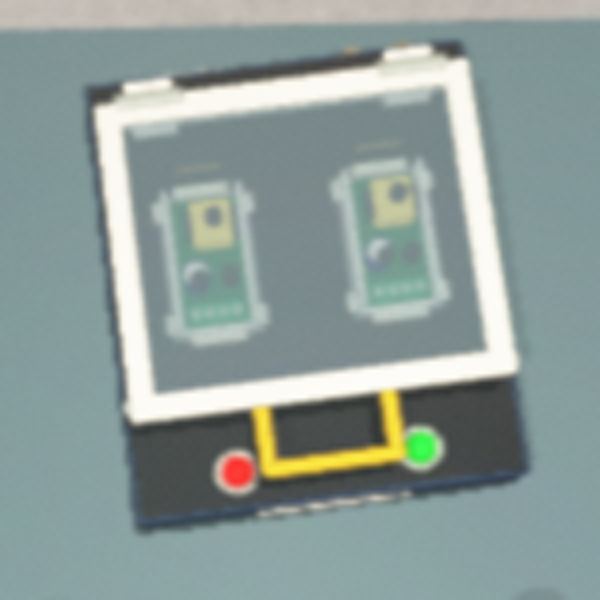

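Crop: the lamps are at (236,471) and (420,447), and the bar runs from (268,467) to (400,452), between them. The lid is shut and both units are in their nests. Next I'll work out the poses and check them in both cameras.

```bash
cat >> h.py <<'E'
FX=np.array([0.5836,-0.0271]); YAW=np.arctan2(.0135,.1186)
def fw(p):  # fixture -> world
    p=np.atleast_2d(np.array(p,float)); c,s=np.cos(YAW),np.sin(YAW)
    return np.c_[FX[0]+c*p[:,0]-s*p[:,1],FX[1]+s*p[:,0]+c*p[:,1],p[:,2]]
E
python3 - <<'E'
import h; from h import *
for n in("scene","top"):
    im=cv2.imread(f"pics/{n}0.png"); 
    def dr(P,col,closed=True):
        cv2.polylines(big,[((w2pix(n,P)-o)*4*8).astype(np.int32)],closed,col,1,cv2.LINE_AA,3)
    o=np.array([210,195] if n=="scene" else [250,160]); big=cv2.resize(im[o[1]:o[1]+150,o[0]:o[0]+(180 if n=="scene" else 150)],None,fx=4,fy=4)
    for z in(.06,0): dr(fw([[a*.15,b*.13,z] for a,b in((1,1),(1,-1),(-1,-1),(-1,1))]),(255,0,255))
    for th,c in((0,(255,255,0)),(.1,(0,128,255))):
        L=lambda s,y:[.115-s*np.cos(th),y,.112+s*np.sin(th)]
        dr(fw([L(245e-3,.04),L(245e-3,-.04),L(.205,-.04),L(.205,.04)]),c); 
    cv2.imwrite(f"pics/ov_{n}.png",big)
im=cv2.imread("pics/scene0.png")[:,:,::-1]
for name,f in(("red",lambda r,g,b:(r>150)&(g<70)&(b<70)),("blue",lambda r,g,b:(b>120)&(r<60)&(g<100)),("yel",lambda r,g,b:(r>170)&(g>140)&(b<90))):
    for s,c,p in blobs(im,f):
        if 190<s[0]<340 and 160<s[1]<230: print(name,s,c.round(1))
a=pix2w("top",[[449.1,285.5]],.028)[0]; print("tray",a)
for d in(0,90):
  for sgn in(1,): pass
im=cv2.imread("pics/top0.png")[:,:,::-1]
p=[p for s,c,p in blobs(im,lambda r,g,b:(r>150)&(g<90)&(b<90)) if s[4]>2000][0]
print(pix2w("top",cv2.boxPoints(cv2.minAreaRect(p.astype(np.float32))),.028).round(3))
print("flux",pix2w("top",[[384,321]],.105),"solder",pix2w("top",[[260,324]],.042))
E
```

```text
red [ 204  166   76   47 1529] [241.7 190.6]
yel [302 203  36  19 158] [321.2 209.9]
tray [ 0.42899209 -0.35291516  0.028     ]
[[ 0.345 -0.27   0.028]
 [ 0.529 -0.296  0.028]
 [ 0.515 -0.439  0.028]
 [ 0.332 -0.409  0.028]]
flux [[ 0.34009466 -0.16415112  0.105     ]] solder [[0.33805445 0.14759066 0.042     ]]
```

View pics/ov_scene.png

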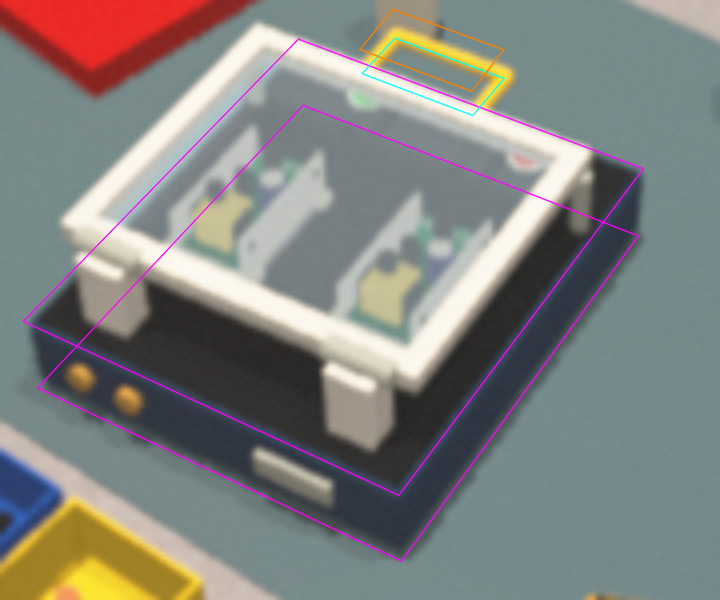

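View pics/ov_top.png

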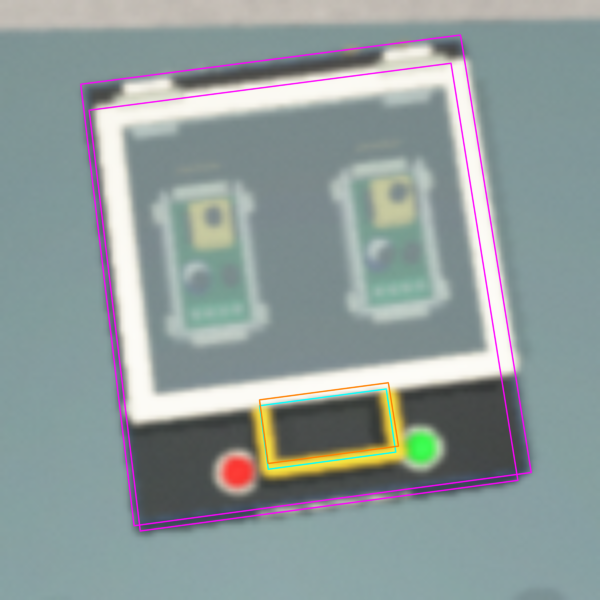

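The overlays agree to within 2–3 mm. The box in the picture sits slightly toward the robot of my model. In the scene crop the bar runs (395,35)–(510,72), so the lid is near 0.02 rad. I'll refine with a least-squares fit over both views.

Run:
```python
import h; from h import *
from scipy.optimize import least_squares
obs=[]
def bar(s):return lambda th:[.115-.245*np.cos(th),s*.035,.112+.245*np.sin(th)]
P=lambda *p:(lambda th:p)
S=lambda u,v:("scene",((u-1.5)/4+210,(v-1.5)/4+195)); T=lambda u,v:("top",((u-1.5)/4+250,(v-1.5)/4+160))
D=[(P(-.124,.06,.067),T(236,471)),(P(-.124,-.06,.067),T(420,447)),(P(-.124,-.06,.068),S(362,97)),(P(-.124,.06,.068),S(525,160)),
(bar(0),T(334.5,462)),(bar(0),S(452.5,53.5)),(P(-.15,.13,.06),T(137,526)),(P(-.15,-.13,.06),T(526,468)),(P(-.15,.13,.06),S(641,175)),(P(.15,.13,.06),S(393,493)),(P(.15,-.13,.06),S(33,328)),(P(.15,.13,.06),T(86,87)),(P(.15,-.13,.06),T(463,40))]
def f(x):
    h.FX=x[:2];h.YAW=x[2]; r=[]
    for g,(n,uv) in D: r+=list(w2pix(n,fw([g(x[3])]))[0]-uv)
    return np.array(r)
s=least_squares(f,[.5836,-.0271,.113,0.02],loss="soft_l1"); print(s.x.round(4)); print(s.fun.reshape(-1,2).round(1))
h.FX=s.x[:2];h.YAW=s.x[2]
print("bar",fw([bar(0)(s.x[3])]),"unitL",fw([[.015,.06,.06]]),"hinge",fw([[.115,0,.112]]))
```

```text
[ 0.5845 -0.0275  0.1097  0.0205]
[[ 0.2 -0.3]
 [ 0.1 -0.2]
 [ 1.1 -2.5]
 [ 0.5 -2.8]
 [-0.3 -0.6]
 [-0.8  0.1]
 [-0.5 -0.3]
 [ 1.5  1.3]
 [ 0.6 -1. ]
 [ 1.   1.1]
 [-2.6 -1.5]
 [-0.7 -0.9]
 [-0.  -1.1]]
bar [[ 0.45528398 -0.04170174  0.11703432]] unitL [[0.59279259 0.03380576 0.06      ]] hinge [[ 0.69876002 -0.01488618  0.112     ]]
```

```bash
sed -i 's/^FX=.*/FX=np.array([0.5845,-0.0275]); YAW=0.1097/' h.py
cat >> h.py <<'E'
def tool(lean,ydir,head=None):
    "lean deg: fingertips away along heading; ydir='x' (jaws along heading) or 'y' (across)"
    a=YAW if head is None else head; l=np.radians(lean)
    fx=np.array([np.cos(a),np.sin(a),0]); fy=np.array([-np.sin(a),np.cos(a),0]); up=np.array([0,0,1.])
    z=np.sin(l)*fx-np.cos(l)*up
    y=np.cos(l)*fx+np.sin(l)*up if ydir=='x' else fy
    return R.from_matrix(np.c_[np.cross(y,z),y,z])
def rel(p,r,s=None,both=True):
    s=s or manip.sense(); q=R.from_quat(s["tool_rot"])
    o=[]
    for rr in ((r,r*R.from_euler('z',180,degrees=True)) if both else (r,)):
        o.append(np.r_[q.inv().apply(np.array(p)-s["tcp_pos"])*100,(q.inv()*rr).as_rotvec(degrees=True)])
    return min(o,key=lambda v:np.linalg.norm(v[3:])).round(2).tolist()
E
python3 - <<'E'
from h import *
print(rel([.4553,-.0417,.25],tool(0,'x')))
E
```

```text
[-43.42, -48.08, 0.02, -0.11, 0.04, 60.18]
```

Call:
{"name": "carry_out", "arguments": {"targets": [[[-43.4,-48.1,0,0,0,60.2,3.6],[-43.4,-48.1,0,0,0,60.2,3.6],[-43.4,-48.1,0,0,0,60.2,3.6],[-43.4,-48.1,0,0,0,60.2,3.6],[-43.4,-48.1,0,0,0,60.2,3.6],[-43.4,-48.1,0,0,0,60.2,3.6],[-43.4,-48.1,0,0,0,60.2,3.6],[-43.4,-48.1,0,0,0,60.2,3.6],[-43.4,-48.1,0,0,0,60.2,3.6],[-43.4,-48.1,0,0,0,60.2,3.6],[-43.4,-48.1,0,0,0,60.2,3.6],[-43.4,-48.1,0,0,0,60.2,3.6]]], "force": 25}}

```text
t: 1.1
tcp_pos: [0.4083, 0.097, 0.2503]
tool_rot: [0.667, 0.745, -0.0, -0.0]
force: [1.4, 0.7, 0.2]
finger_gap: 0.422
gripper_force: 0.0
```

Run:
```python
from h import *
s=manip.sense(); print(s["t"],s["tcp_pos"],s["q"].round(2),s["finger_gap"]); print(rel([.4553,-.0417,.25],tool(0,'x')))
```

```text
1.1 [0.40833118 0.0969532  0.25027791] [-0.03  0.25  1.92  0.    0.97 -0.14] 0.4219527539730491
[-14.3, 3.16, 0.03, -0.01, -0.01, -0.02]
```

Call:
{"name": "carry_out", "arguments": {"targets": [[[-14.3,3.2,0,0,0,0,3.6],[-14.3,3.2,0,0,0,0,3.6],[-14.3,3.2,0,0,0,0,3.6],[-14.3,3.2,0,0,0,0,3.6],[-14.3,3.2,6,0,0,0,3.6],[-14.3,3.2,6,0,0,0,3.6],[-14.3,3.2,6,0,0,0,3.6],[-14.3,3.2,6,0,0,0,3.6]]]}}

```text
t: 1.77
tcp_pos: [0.455, -0.0396, 0.1895]
tool_rot: [0.668, 0.745, -0.001, -0.002]
force: [0.6, -0.1, 0.3]
finger_gap: 0.423
gripper_force: 0.0
```

Run:
```python
from h import *
s=manip.sense(); print(s["t"],s["tcp_pos"],s["finger_gap"]); print(rel([.4553,-.0417,.115],tool(0,'x')))
for n in("scene","top"): cv2.imwrite(f"pics/{n}1.png",cams.snapshot(n)[:,:,::-1])
a=cv2.imread("pics/scene1.png")[120:270,230:430]; b=cv2.imread("pics/top1.png")[200:350,230:430]
cv2.imwrite("pics/m1.png",np.vstack([cv2.resize(x,None,fx=2,fy=2,interpolation=2) for x in(a,b)]))
```

```text
1.7667 [ 0.4549697  -0.03961052  0.18953551] 0.42334912165150024
[-0.22, 0.03, 7.45, -0.17, -0.08, -0.04]
```

View pics/m1.png

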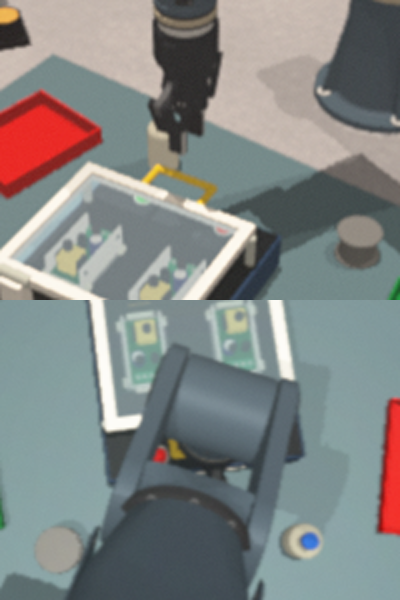

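The gripper hangs above the bar, with its fingers either side of the bar's line, clear of the flux bottle. I'll go down around the bar now.

Call:
{"name": "carry_out", "arguments": {"targets": [[[-0.2,0,2,0,0,0,3.6],[-0.2,0,4,0,0,0,3.6],[-0.2,0,5,0,0,0,3.6],[-0.2,0,6,0,0,0,3.6],[-0.2,0,6.7,0,0,0,3.6],[-0.2,0,7.4,0,0,0,3.6],[-0.2,0,7.4,0,0,0,3.6]]]}}

```text
t: 2.45
tcp_pos: [0.4562, -0.0415, 0.1162]
tool_rot: [0.667, 0.745, 0.0, 0.0]
force: [0.4, 0.6, 0.7]
finger_gap: 0.42
gripper_force: 0.0
```

Call:
{"name": "carry_out", "arguments": {"targets": [[[0,0,0,0,0,0,0.5],[0,0,0,0,0,0,0.5],[0,0,0,0,0,0,0.5],[0,0,0,0,0,0,0.5],[0,0,0,0,0,0,0.5],[0,0,0,0,0,0,0.5],[0,0,0,0,0,0,0.5],[0,0,0,0,0,0,0.5]]], "force": 25}}

```text
t: 3.12
tcp_pos: [0.4553, -0.0418, 0.1163]
tool_rot: [0.667, 0.745, -0.001, -0.001]
force: [-4.7, -3.5, 1.5]
finger_gap: 0.103
gripper_force: 24.7
```

The bar is held: the gap is 8.8 mm at 25 N. Next is the first half of the arc about the hinge.

Run:
```python
from h import *
s=manip.sense(); p0=s["tcp_pos"]; t0=(.1168-.112)/.245
def P(th):
    d=np.array([np.cos(t0)-np.cos(th),0,np.sin(th)-np.sin(t0)])*.245
    return p0+[np.cos(YAW)*d[0],np.sin(YAW)*d[0],d[2]]
s["tool_rot"]=tool(0,'x').as_quat()
if abs((R.from_quat(manip.sense()["tool_rot"]).inv()*R.from_quat(s["tool_rot"])).magnitude())>1: s["tool_rot"]=(tool(0,'x')*R.from_euler('z',180,degrees=True)).as_quat()
for k in range(1,13): print(np.round(rel(P(t0+.5*k/12),tool(20*k/12,'x'),s),1).tolist())
```

```text
[-0.0, 0.0, -1.0, -1.7, 0.0, 0.0]
[-0.0, 0.1, -2.0, -3.3, -0.0, 0.0]
[0.0, 0.2, -3.0, -5.0, 0.0, 0.0]
[-0.0, 0.4, -4.1, -6.7, -0.0, 0.0]
[0.0, 0.6, -5.1, -8.3, 0.0, -0.0]
[-0.0, 0.9, -6.0, -10.0, 0.0, 0.0]
[-0.0, 1.2, -7.0, -11.7, 0.0, -0.0]
[0.0, 1.5, -8.0, -13.3, 0.0, -0.0]
[0.0, 1.9, -8.9, -15.0, 0.0, 0.0]
[0.0, 2.3, -9.9, -16.7, 0.0, -0.0]
[-0.0, 2.7, -10.8, -18.3, 0.0, 0.0]
[0.0, 3.2, -11.7, -20.0, 0.0, 0.0]
```

Call:
{"name": "carry_out", "arguments": {"targets": [[[0,0,-1,-1.7,0,0,0.5],[0,0.1,-2,-3.3,0,0,0.5],[0,0.2,-3,-5,0,0,0.5],[0,0.4,-4.1,-6.7,0,0,0.5],[0,0.6,-5.1,-8.3,0,0,0.5],[0,0.9,-6,-10,0,0,0.5],[0,1.2,-7,-11.7,0,0,0.5],[0,1.5,-8,-13.3,0,0,0.5],[0,1.9,-8.9,-15,0,0,0.5],[0,2.3,-9.9,-16.7,0,0,0.5],[0,2.7,-10.8,-18.3,0,0,0.5],[0,3.2,-11.7,-20,0,0,0.5]]]}}

```text
t: 4.12
tcp_pos: [0.4808, -0.0386, 0.2306]
tool_rot: [0.656, 0.736, 0.124, 0.111]
force: [-25.5, -18.3, 6.9]
finger_gap: 0.099
gripper_force: 25.7
```

Run:
```python
from h import *
s=manip.sense(); p0=s["tcp_pos"]; print(p0,s["force"],s["q"].round(2)); 
h=fw([[.115,0,.112]])[0]; dx=np.dot((h-p0)[:2],[np.cos(YAW),np.sin(YAW)]); t0=np.arctan2(p0[2]-.112,dx); print(t0,np.hypot(dx,p0[2]-.112))
t0=.52
def P(th):
    d=np.array([np.cos(t0)-np.cos(th),0,np.sin(th)-np.sin(t0)])*.245
    return p0+[np.cos(YAW)*d[0],np.sin(YAW)*d[0],d[2]]
L=20
for k in range(1,13): print(np.round(rel(P(t0+.52*k/12),tool(L+20*k/12,'x'),s),1).tolist())
```

```text
[ 0.48083947 -0.03861604  0.23062777] [-25.46785601 -18.32143411   6.86927184] [-0.41  0.28  2.02  0.31  0.57 -0.77]
0.4959464430152326 0.24928907716369378
[-0.0, 0.8, -0.7, -2.5, -0.1, 0.3]
[-0.0, 1.7, -1.3, -4.1, -0.1, 0.3]
[-0.0, 2.5, -1.9, -5.8, -0.1, 0.3]
[-0.0, 3.4, -2.5, -7.5, -0.1, 0.3]
[-0.0, 4.4, -3.0, -9.1, -0.1, 0.3]
[-0.0, 5.3, -3.5, -10.8, -0.1, 0.3]
[-0.0, 6.3, -4.0, -12.5, -0.1, 0.3]
[-0.0, 7.2, -4.4, -14.1, -0.1, 0.3]
[-0.0, 8.2, -4.7, -15.8, -0.1, 0.3]
[-0.0, 9.2, -5.0, -17.5, -0.1, 0.3]
[-0.0, 10.3, -5.3, -19.1, -0.1, 0.3]
[-0.0, 11.3, -5.5, -20.8, -0.1, 0.3]
```

The wrist force has a radial part: my arc is a little tight. I'll carry on with a small outward and sideways relief.

Call:
{"name": "carry_out", "arguments": {"targets": [[[-0.1,0.6,-0.9,-2,0,0,0.5],[-0.2,1.4,-1.6,-4,0,0,0.5],[-0.2,2.2,-2.2,-5.8,0,0,0.5],[-0.2,3.1,-2.8,-7.5,0,0,0.5]]]}}

```text
t: 4.45
tcp_pos: [0.5025, -0.0365, 0.2678]
tool_rot: [0.648, 0.725, 0.175, 0.154]
force: [-15.4, -4.6, 4.2]
finger_gap: 0.103
gripper_force: 25.9
```

Run:
```python
from h import *
s=manip.sense(); p0=s["tcp_pos"]; t0=.67
def P(th):
    d=np.array([np.cos(t0)-np.cos(th),0,np.sin(th)-np.sin(t0)])*.25
    return p0+[np.cos(YAW)*d[0],np.sin(YAW)*d[0],d[2]]
for k in range(1,9): print(np.round(rel(P(t0+.36*k/8),tool(27+13*k/8,'x'),s),1).tolist())
```

```text
[0.0, 1.0, -0.4, -1.6, -0.2, 0.0]
[0.0, 2.1, -0.8, -3.3, -0.2, 0.0]
[0.0, 3.2, -1.2, -4.9, -0.2, 0.0]
[0.0, 4.2, -1.5, -6.5, -0.2, 0.0]
[0.0, 5.3, -1.8, -8.1, -0.2, 0.0]
[0.0, 6.4, -2.0, -9.8, -0.3, 0.0]
[0.0, 7.6, -2.1, -11.4, -0.3, 0.0]
[0.0, 8.7, -2.2, -13.0, -0.3, -0.0]
```

Call:
{"name": "carry_out", "arguments": {"targets": [[[0,1,-0.5,-1.6,0,0,0.5],[0,2,-0.9,-3.3,0,0,0.5],[0,3.1,-1.3,-4.9,0,0,0.5],[0,4.1,-1.6,-6.5,0,0,0.5],[0,5.2,-1.9,-8.1,0,0,0.5],[0,6.3,-2.1,-9.8,0,0,0.5]]]}}

```text
t: 4.95
tcp_pos: [0.5508, -0.0311, 0.3161]
tool_rot: [0.632, 0.707, 0.238, 0.21]
force: [-7.7, 0.9, 0.0]
finger_gap: 0.101
gripper_force: 25.3
```

Run:
```python
from h import *
s=manip.sense(); p0=s["tcp_pos"]; h=fw([[.115,0,.112]])[0]; dx=np.dot((h-p0)[:2],[np.cos(YAW),np.sin(YAW)]); print(np.arctan2(p0[2]-.112,dx),np.hypot(dx,p0[2]-.112),s["force"],s["q"].round(2))
im=cams.snapshot("scene")[:,:,::-1]; cv2.imwrite("pics/s2.png",cv2.resize(im[60:330,180:480],None,fx=2,fy=2,interpolation=2))
```

```text
0.9406222968405589 0.2526464420392212 [-7.72100601e+00  9.45581551e-01  6.02267122e-03] [-0.42  0.19  1.97  0.69  0.5  -1.07]
```

View pics/s2.png

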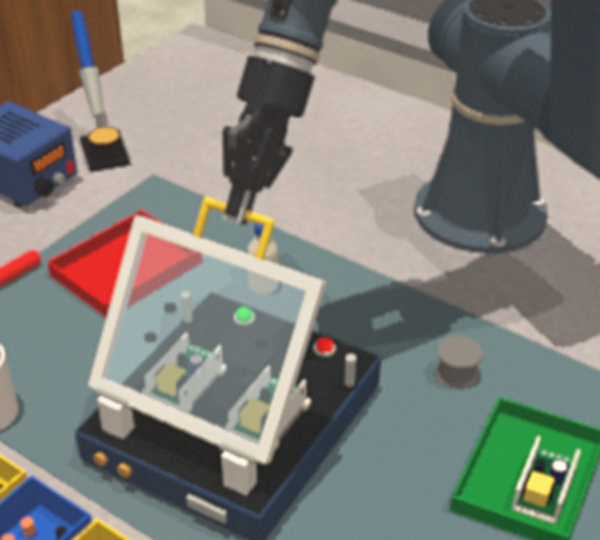

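The lid is about 54° open, with the bar held at crop (240,215) and both units still in their nests. Now the last bit to the stop.

Call:
{"name": "carry_out", "arguments": {"targets": [[[0,1,0,-1.5,0,0,0.5],[0,2,0,-3,0,0,0.5],[0,2.7,0,-4,0,0,0.5],[0,2.7,0,-4,0,0,0.5],[0,2.7,0,-4,0,0,0.5]]]}}

```text
t: 5.42
tcp_pos: [0.572, -0.0288, 0.3312]
tool_rot: [0.625, 0.698, 0.262, 0.231]
force: [-4.6, 1.4, -5.4]
finger_gap: 0.106
gripper_force: 25.0
```

Call:
{"name": "carry_out", "arguments": {"targets": [[[0,0.5,0,-1,0,0,0.5],[0,0.8,0,-1,0,0,0.5],[0,0.8,0,-1,0,0,0.5]]]}}

```text
t: 5.67
tcp_pos: [0.5723, -0.0285, 0.3313]
tool_rot: [0.624, 0.698, 0.263, 0.233]
force: [-24.5, -9.4, -6.7]
finger_gap: 0.099
gripper_force: 26.6
```

The lid is at its stop. I'll relax, open, and back out along the tool.

Call:
{"name": "carry_out", "arguments": {"targets": [[[0,-0.7,0,0,0,0,0.8],[0,-0.7,0,0,0,0,2.6],[0,-0.7,0,0,0,0,2.6],[0,-0.7,0,0,0,0,2.6],[0,-0.7,0,0,0,0,2.6],[0,-0.7,-2,0,0,0,2.6],[0,-0.7,-4,0,0,0,2.6],[0,-0.7,-7,0,0,0,2.6],[0,-0.7,-9,0,0,0,2.6]]]}}

```text
t: 6.42
tcp_pos: [0.5153, -0.0375, 0.4037]
tool_rot: [0.622, 0.694, 0.269, 0.242]
force: [0.4, -0.4, 0.0]
finger_gap: 0.301
gripper_force: 0.0
```

Run:
```python
from h import *
s=manip.sense(); print(s["tcp_pos"],s["q"].round(2),s["finger_gap"])
L=36
u=fw([[.015,.06,.086]])[0]; z=tool(L,'y').apply([0,0,1]); print("grasp",u,z)
pre=u-z*.17; print("pre",pre)
q=R.from_quat(s["tool_rot"])
for rr in(tool(L,'y'),tool(L,'y')*R.from_euler('z',180,degrees=True)):
    print(rel(pre,rr,both=False), rel([.36,-.03,.30],rr,both=False))
im=cams.snapshot("scene")[:,:,::-1]; cv2.imwrite("pics/s3.png",cv2.resize(im[60:330,180:480],None,fx=2,fy=2,interpolation=2))
```

```text
[ 0.51528001 -0.03746103  0.40371695] [-0.51 -0.01  1.97  0.69  0.66 -1.06] 0.3005984706238652
grasp [0.59284103 0.03378154 0.086     ] [ 0.58425207  0.06435079 -0.80901699]
pre [0.49351818 0.02284191 0.22353289]
[6.26, -13.26, 12.27, 4.98, 5.13, -89.85] [2.46, -18.33, -2.71, 4.98, 5.13, -89.85]
[6.26, -13.26, 12.27, 5.13, -4.98, 89.95] [2.46, -18.33, -2.71, 5.13, -4.98, 89.95]
```

View pics/s3.png

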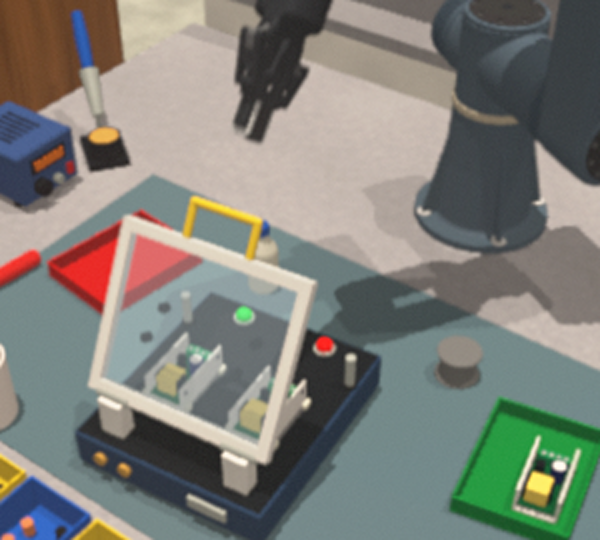

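The lid is up and stays there. The bar is at crop (225,220) and the gripper is clear. Now I'll turn the tool 90° in front of the nest, leaning 36°.

Run:
```python
from h import *
L=36
rr=tool(L,'y')*R.from_euler('z',180,degrees=True); u=fw([[.015,.06,.086]])[0]; z=rr.apply([0,0,1])
print(rel(u-z*.25,rr,both=False),rel(u-z*.15,rr,both=False))
```

```text
[6.3, -12.54, 4.49, 5.44, -5.07, 90.03] [6.34, -13.7, 14.42, 5.44, -5.07, 90.03]
```

Call:
{"name": "carry_out", "arguments": {"targets": [[[0,-3,0,0,0,0,2.6],[0,-6,0,0,0,0,2.6],[1,-9,0,0,0,7,2.6],[2,-11,0,1,-1,14,2.6],[3,-12.5,1,1,-1,21,2.6],[4,-12.5,2,2,-2,28,2.6],[5,-12.5,3,2,-2,35,2.6],[6.3,-12.5,4.5,3,-3,42,2.6],[6.3,-12.5,4.5,3,-3,49,3],[6.3,-12.5,4.5,4,-4,56,4],[6.3,-12.5,4.5,4,-4,63,5],[6.3,-12.5,4.5,5,-5,70,7]]]}}

```text
t: 7.47
tcp_pos: [0.4477, 0.0187, 0.2843]
tool_rot: [0.92, 0.236, 0.307, 0.055]
force: [-1.3, -0.5, -0.7]
finger_gap: 0.713
gripper_force: 0.0
```

Run:
```python
from h import *
s=manip.sense(); print(s["tcp_pos"],s["q"].round(2),s["finger_gap"])
rr=tool(36,'y')*R.from_euler('z',180,degrees=True); u=fw([[.015,.06,.086]])[0]; z=rr.apply([0,0,1])
for d in(.25,.15,.08):print(rel(u-z*d,rr,both=False))
```

```text
[0.44765647 0.01866205 0.2842988 ] [-0.38  0.09  2.23  0.86  0.35 -0.06] 0.7125474008253976
[0.11, 0.15, -0.37, 1.29, -0.05, 22.88]
[0.14, -0.07, 9.62, 1.29, -0.05, 22.88]
[0.17, -0.23, 16.62, 1.29, -0.05, 22.88]
```

Call:
{"name": "carry_out", "arguments": {"targets": [[[0.1,0.1,0,0.4,0,7,7],[0.1,0.1,0,0.8,0,14,7],[0.1,0,1,1.3,0,21,7],[0.1,0,3,1.3,0,22.9,7],[0.1,0,5,1.3,0,22.9,7],[0.1,0,7,1.3,0,22.9,7],[0.1,0,9.6,1.3,0,22.9,7],[0.1,-0.1,12,1.3,0,22.9,7],[0.1,-0.2,14,1.3,0,22.9,7],[0.1,-0.2,16.6,1.3,0,22.9,7],[0.1,-0.2,16.6,1.3,0,22.9,7],[0.1,-0.2,16.6,1.3,0,22.9,7]]]}}

```text
t: 8.47
tcp_pos: [0.5463, 0.0279, 0.1482]
tool_rot: [0.95, 0.054, 0.308, -0.016]
force: [-0.3, 0.2, 0.4]
finger_gap: 0.82
gripper_force: 0.0
```

Run:
```python
from h import *
s=manip.sense(); print(s["tcp_pos"],s["q"].round(2),s["finger_gap"],s["force"])
rr=tool(36,'y')*R.from_euler('z',180,degrees=True); u=fw([[.015,.06,.086]])[0]
print(rel(u,rr,both=False))
a,b=[cams.snapshot(n)[:,:,::-1] for n in("scene","top")]
cv2.imwrite("pics/m4.png",np.hstack([cv2.resize(x,None,fx=2.6,fy=2.6,interpolation=2) for x in(a[130:330,220:370],b[160:360,260:410])]))
```

```text
[0.54625071 0.02788501 0.14820781] [-0.27  0.55  2.16  2.18  0.27 -0.94] 0.8199816465571902 [-0.25003888  0.19749528  0.44561176]
[0.16, -0.07, 7.79, -0.03, 0.11, 0.24]
```

View pics/m4.png

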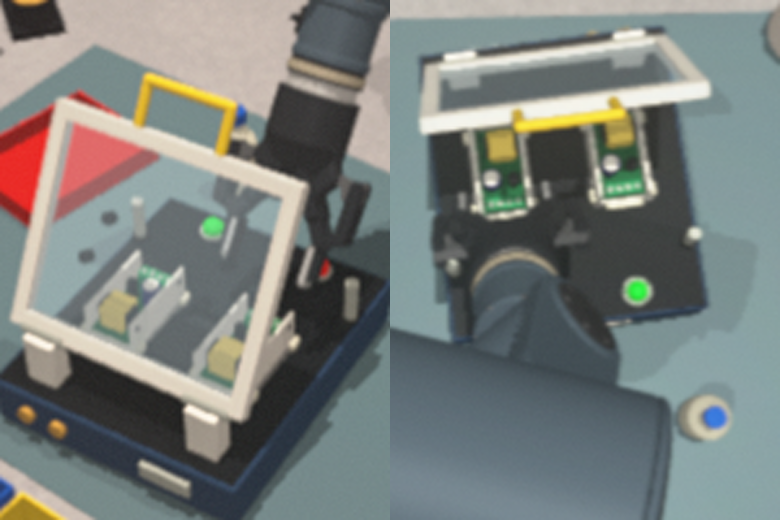

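The fingers straddle the left unit above its near end, with tips at about (461,200) and (556,190) in the right panel and the unit centred near (503,175). I'll check the lateral centring numerically before going in.

Run:
```python
from h import *
s=manip.sense(); q=R.from_quat(s["tool_rot"])
tp=lambda uv:((uv-np.array([260,160]))*2.6+[390,0]).round(0)
tip=[s["tcp_pos"]+q.apply([0,y,.014]) for y in(.035,-.035)]
print("model tips",tp(w2pix("top",tip)).tolist())
c=[[.015+a*.045,.06+b*.026,.096] for a in(-1,1) for b in(-1,1)]
print("model unit top corners",tp(w2pix("top",fw(c))).tolist())
c=[[.015+a*.045,-.06+b*.026,.096] for a in(-1,1) for b in(-1,1)]
print("model right unit",tp(w2pix("top",fw(c))).tolist())
cv2.imwrite("pics/z5.png",cv2.resize(cv2.imread("pics/m4.png")[100:280,410:700],None,fx=2.7,fy=2.7,interpolation=2))
```

```text
model tips [[540.0, 189.0], [467.0, 199.0]]
model unit top corners [[531.0, 204.0], [478.0, 211.0], [519.0, 116.0], [467.0, 122.0]]
model right unit [[651.0, 188.0], [599.0, 195.0], [638.0, 101.0], [586.0, 107.0]]
```

View pics/z5.png

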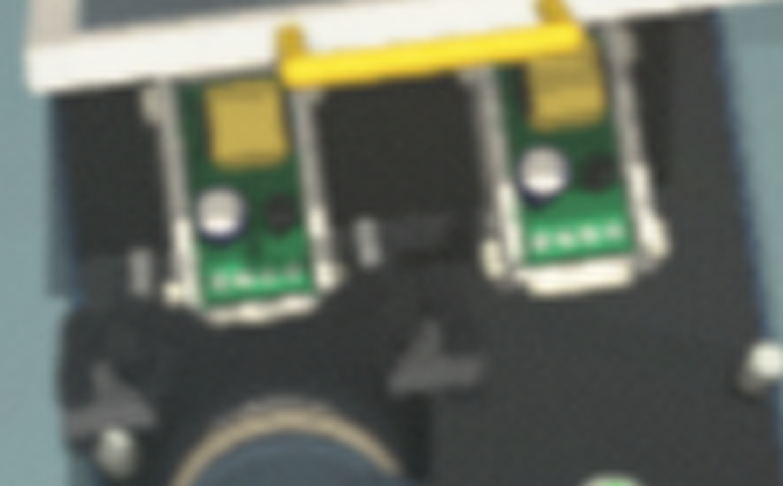

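Fingertips at crop x 142 and 368, mid 255, straddle walls centred at 256, so it is centred within 1 mm. Going in and gripping.

Call:
{"name": "carry_out", "arguments": {"targets": [[[0.1,0,2,0,0,0,7],[0.1,0,4,0,0,0,7],[0.1,0,5.5,0,0,0,7],[0.1,0,6.5,0,0,0,7],[0.1,0,7.2,0,0,0,7],[0.1,0,7.7,0,0,0,7],[0.1,0,7.7,0,0,0,7]]]}}

```text
t: 9.15
tcp_pos: [0.5907, 0.0331, 0.0888]
tool_rot: [0.949, 0.055, 0.309, -0.016]
force: [0.1, 0.1, -0.9]
finger_gap: 0.825
gripper_force: 0.0
```

Call:
{"name": "carry_out", "arguments": {"targets": [[[0,0,0,0,0,0,4],[0,0,0,0,0,0,4],[0,0,0,0,0,0,4],[0,0,0,0,0,0,4],[0,0,0,0,0,0,4],[0,0,0,0,0,0,4],[0,0,0,0,0,0,4]]], "force": 40}}

```text
t: 9.73
tcp_pos: [0.59, 0.0332, 0.0894]
tool_rot: [0.949, 0.054, 0.309, -0.017]
force: [-3.7, -0.3, 5.7]
finger_gap: 0.599
gripper_force: 43.5
```

Run:
```python
from h import *
s=manip.sense(); print(s["tcp_pos"],s["q"].round(2),s["finger_gap"]*85.4,s["gripper_force"],s["force"])
q=R.from_quat(s["tool_rot"]).inv(); print(q.apply([0,0,1]),q.apply([-1,0,0]))
```

```text
[0.59003583 0.03324018 0.08936646] [-0.23  0.71  2.07  2.45  0.31 -1.19] 51.18293302973416 43.467804193496704 [-3.72844223 -0.34567682  5.71204246]
[ 0.58854341  0.00231286 -0.80846231] [-0.80308027 -0.11355729 -0.58495027]
```

Held, with a gap of 51 mm at 43 N. Lifting straight up, then up and back parallel to the lid.

Call:
{"name": "carry_out", "arguments": {"targets": [[[0.3,0,-0.4,0,0,0,4],[0.6,0,-0.8,0,0,0,4],[0.9,0,-1.2,0,0,0,4],[1.2,0,-1.6,0,0,0,4],[1.2,0,-3,0,0,0,4],[1.2,0,-4.5,0,0,0,4],[1.2,0,-6,0,0,0,4],[1.2,0,-8,0,0,0,4],[1.2,0,-10,0,0,0,4],[1.2,0,-12,0,0,0,4],[1.2,0,-13,0,0,0,4],[1.2,0,-13,0,0,0,4]]]}}

```text
t: 10.73
tcp_pos: [0.5224, 0.0259, 0.2018]
tool_rot: [0.949, 0.055, 0.309, -0.016]
force: [0.9, -0.3, -2.7]
finger_gap: 0.604
gripper_force: 42.9
```

Run:
```python
from h import *
s=manip.sense(); print(s["tcp_pos"],s["q"].round(2),s["finger_gap"]*85.4,s["gripper_force"],s["force"])
q=R.from_quat(s["tool_rot"]); print("tool x,y,z",q.as_matrix().T.round(2).tolist())
t=[.429,-.353]
for a in(YAW,-.2,-.4,-.6): 
    rr=tool(36,'y',a)*R.from_euler('z',180,degrees=True)
    print(round(a,2),rel([t[0],t[1],.21],rr,both=False))
```

```text
[0.52244884 0.02590365 0.20178534] [-0.29  0.39  2.17  1.64  0.23 -0.4 ] 51.59931794301282 42.91064500808716 [ 0.94523392 -0.25266714 -2.66667091]
tool x,y,z [[0.8, 0.09, 0.59], [0.11, -0.99, 0.0], [0.58, 0.06, -0.81]]
0.11 [-10.6, 36.58, -8.55, 0.02, -0.01, 0.33]
-0.2 [-10.6, 36.58, -8.55, -10.42, -0.04, 14.69]
-0.4 [-10.6, 36.58, -8.55, -17.15, -0.06, 23.95]
-0.6 [-10.6, 36.58, -8.55, -23.89, -0.08, 33.22]
```

Call:
{"name": "carry_out", "arguments": {"targets": [[[-0.7,2,-0.6,-1.5,0,2.1,4],[-1.4,4.5,-1.1,-3,0,4.2,4],[-2.1,7,-1.7,-4.5,0,6.2,4],[-2.7,9.5,-2.2,-6,0,8.3,4],[-3.4,12,-2.8,-7.5,0,10.4,4],[-4,14.5,-3.3,-9,0,12.5,4],[-4.7,17,-3.8,-10.5,0,14.5,4],[-5.3,19,-4.3,-12,0,16.6,4]]]}}

```text
t: 11.4
tcp_pos: [0.4776, -0.1728, 0.2039]
tool_rot: [0.944, -0.117, 0.306, 0.039]
force: [-0.1, -0.1, -2.2]
finger_gap: 0.606
gripper_force: 43.1
```

Run:
```python
from h import *
s=manip.sense(); print(s["tcp_pos"],s["q"].round(2),s["finger_gap"]*85.4,s["gripper_force"],s["force"])
rr=tool(36,'y',-.6)*R.from_euler('z',180,degrees=True)
print(rel([.429,-.353,.18],rr,both=False))
```

```text
[ 0.47756722 -0.17281121  0.20392996] [-0.72  0.38  2.2   1.62  0.27 -0.44] 51.72670120985188 43.14096450805664 [-0.12118301 -0.10783979 -2.18405069]
[-1.67, 18.66, 1.79, -11.79, 0.02, 16.41]
```

Call:
{"name": "carry_out", "arguments": {"targets": [[[-0.2,2.4,0.2,-1.5,0,2,4],[-0.4,4.8,0.4,-3,0,4,4],[-0.6,7.2,0.6,-4.5,0,6,4],[-0.8,9.6,0.8,-6,0,8.2,4],[-1.1,12,1.1,-7.5,0,10.4,4],[-1.3,14.4,1.4,-9,0,12.5,4],[-1.5,16.6,1.6,-10.5,0,14.5,4],[-1.7,18,1.8,-11.8,0,16.4,4],[-1.7,18.7,1.8,-11.8,0,16.4,4],[-1.7,18.7,1.8,-11.8,0,16.4,4],[-1.7,18.7,1.8,-11.8,0,16.4,4]]]}}

```text
t: 12.32
tcp_pos: [0.4295, -0.3515, 0.1796]
tool_rot: [0.909, -0.28, 0.295, 0.09]
force: [0.4, 1.2, -2.5]
finger_gap: 0.602
gripper_force: 43.1
```

Run:
```python
from h import *
s=manip.sense(); print(s["tcp_pos"],s["q"].round(2),s["finger_gap"]*85.4,s["gripper_force"],s["force"])
rr=tool(36,'y',-.6)*R.from_euler('z',180,degrees=True)
for z in(.08,.045,.036,.033):print(rel([.429,-.353,z],rr,both=False))
a,b=[cams.snapshot(n)[:,:,::-1] for n in("scene","top")]
cv2.imwrite("pics/m6.png",np.hstack([cv2.resize(x,None,fx=2.6,fy=2.6,interpolation=2) for x in(a[90:290,180:330],b[180:380,350:500])]))
```

```text
[ 0.42953862 -0.35145008  0.17955048] [-1.01  0.47  2.11  1.7   0.24 -0.48] 51.392139388969184 43.14185321331024 [ 0.40332087  1.21823926 -2.47399566]
[-5.81, 0.17, 8.08, -0.16, 0.04, 0.12]
[-7.87, 0.17, 10.92, -0.16, 0.04, 0.12]
[-8.4, 0.17, 11.64, -0.16, 0.04, 0.12]
[-8.57, 0.17, 11.89, -0.16, 0.04, 0.12]
```

View pics/m6.png

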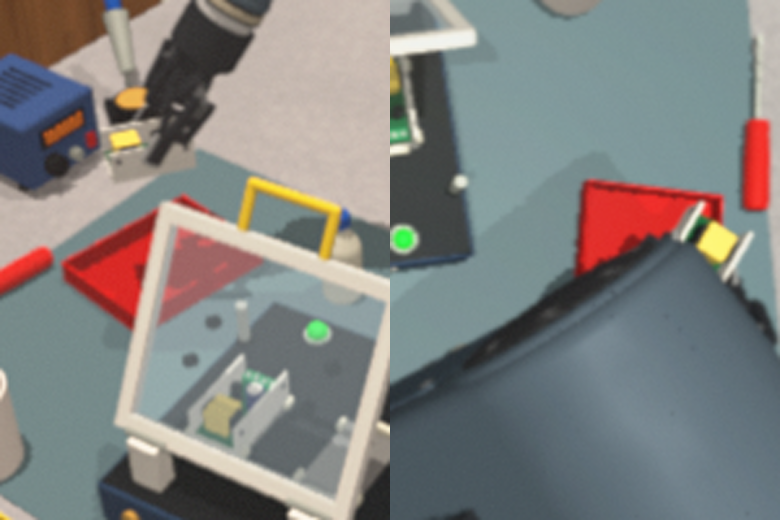

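The unit is held level above the tray (left panel, about (150,145)); its offset in the top view is parallax. Lowering gently.

Call:
{"name": "carry_out", "arguments": {"targets": [[[-1,0.1,1.4,0,0,0,4],[-2,0.2,2.8,0,0,0,4],[-3,0.2,4.2,0,0,0,4],[-4,0.2,5.6,0,0,0,4],[-5,0.2,7,0,0,0,4],[-5.8,0.2,8.1,0,0,0,4],[-6.6,0.2,9.2,0,0,0,4],[-7.2,0.2,10,0,0,0,4],[-7.6,0.2,10.5,0,0,0,4],[-7.9,0.2,10.9,0,0,0,4],[-7.9,0.2,10.9,0,0,0,4],[-7.9,0.2,10.9,0,0,0,4]]]}}

```text
t: 13.42
tcp_pos: [0.4291, -0.353, 0.046]
tool_rot: [0.909, -0.279, 0.296, 0.091]
force: [0.7, -0.4, -3.5]
finger_gap: 0.6
gripper_force: 43.1
```

Run:
```python
from h import *
s=manip.sense(); print(s["tcp_pos"],s["q"].round(2),s["finger_gap"]*85.4,s["force"])
rr=tool(36,'y',-.6)*R.from_euler('z',180,degrees=True)
for z in(.038,.035,.033,.031):print(rel([.429,-.353,z],rr,both=False))
a,b=[cams.snapshot(n)[:,:,::-1] for n in("scene","top")]
cv2.imwrite("pics/m7.png",np.hstack([cv2.resize(x,None,fx=3.5,fy=3.5,interpolation=2) for x in(a[110:230,180:290],b[230:350,400:510])]))
```

```text
[ 0.42908155 -0.35301544  0.0460138 ] [-1.01  0.82  2.17  2.61  0.49 -1.44] 51.23804526487033 [ 0.71631457 -0.38653746 -3.53504264]
[-0.48, 0.0, 0.64, -0.16, -0.05, 0.17]
[-0.65, 0.0, 0.89, -0.16, -0.05, 0.17]
[-0.77, 0.0, 1.05, -0.16, -0.05, 0.17]
[-0.89, 0.0, 1.21, -0.16, -0.05, 0.17]
```

View pics/m7.png

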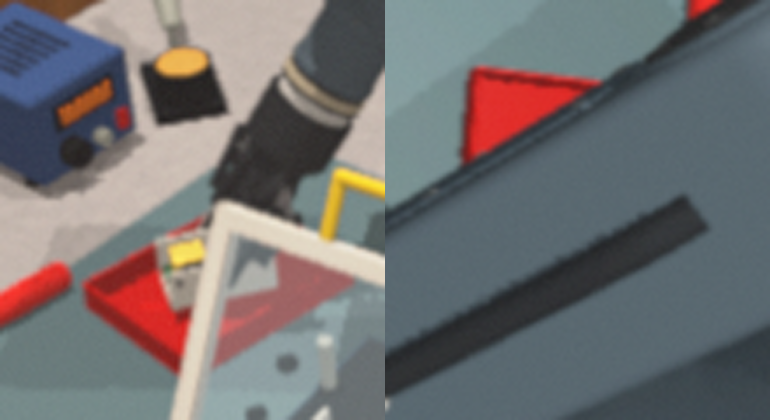

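The unit is level inside the tray walls (left panel, about (185,265)). Lowering the last centimetre.

Call:
{"name": "carry_out", "arguments": {"targets": [[[-0.2,0,0.3,0,0,0,4],[-0.4,0,0.5,0,0,0,4],[-0.5,0,0.7,0,0,0,4],[-0.6,0,0.8,0,0,0,4],[-0.7,0,0.9,0,0,0,4],[-0.7,0,0.9,0,0,0,4],[-0.7,0,0.9,0,0,0,4]]]}}

```text
t: 14.1
tcp_pos: [0.4285, -0.3528, 0.0344]
tool_rot: [0.909, -0.279, 0.296, 0.09]
force: [-0.6, -0.7, -3.6]
finger_gap: 0.6
gripper_force: 43.2
```

Call:
{"name": "carry_out", "arguments": {"targets": [[[-0.1,0,0.1,0,0,0,4],[-0.1,0,0.1,0,0,0,4],[-0.1,0,0.2,0,0,0,4],[-0.1,0,0.2,0,0,0,4],[-0.1,0,0.2,0,0,0,4]]]}}

```text
t: 14.52
tcp_pos: [0.4287, -0.3529, 0.0334]
tool_rot: [0.909, -0.28, 0.296, 0.091]
force: [-3.7, 1.5, 6.4]
finger_gap: 0.6
gripper_force: 44.4
```

Touchdown: the vertical force changed by 10 N. Opening and then backing out along the tool.

Call:
{"name": "carry_out", "arguments": {"targets": [[[0,0,0,0,0,0,5.5],[0,0,0,0,0,0,6],[0,0,0,0,0,0,6.8],[0,0,0,0,0,0,6.8],[0,0,0,0,0,0,6.8],[0,0,-1,0,0,0,6.8],[0,0,-2.5,0,0,0,6.8],[0,0,-5,0,0,0,6.8],[0,0,-8,0,0,0,6.8],[0,0,-11,0,0,0,6.8],[0,0,-14,0,0,0,6.8],[0,0,-14,0,0,0,6.8]]]}}

```text
t: 15.52
tcp_pos: [0.3584, -0.3039, 0.1486]
tool_rot: [0.909, -0.279, 0.296, 0.091]
force: [-0.6, -0.6, 0.8]
finger_gap: 0.792
gripper_force: 0.0
```

Run:
```python
from h import *
s=manip.sense(); print(s["t"],s["tcp_pos"],s["q"].round(2),s["force"])
a=cams.snapshot("scene")[:,:,::-1]
cv2.imwrite("pics/m8.png",cv2.resize(a[90:290,180:380],None,fx=2.9,fy=2.9,interpolation=2))
```

```text
15.5167 [ 0.35843914 -0.30387826  0.14858742] [-1.13  0.53  2.35  2.34  0.43 -1.26] [-0.58317914 -0.55095799  0.79135375]
```

View pics/m8.png

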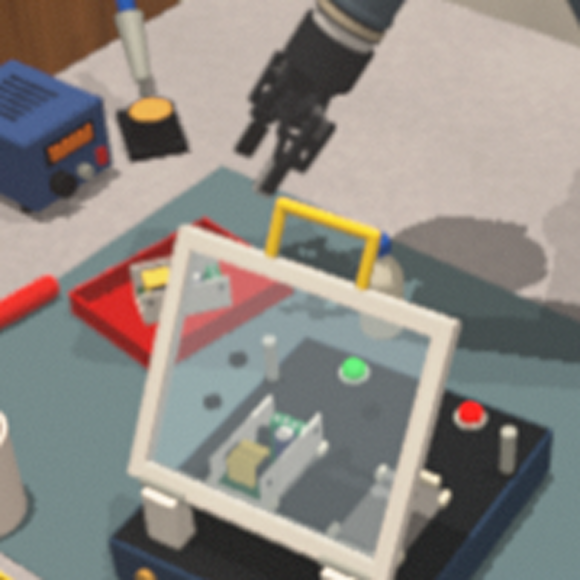

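The unit lies flat in the red tray at (180,285). The lid is up, the passed unit is still in its nest at (265,450), and the gripper is clear. Handing in.

```bash
python3 -c "
from station import sign_off
print(sign_off())"
```

```text
the job is handed in; nothing more can be done
None
```

The failed unit (left nest) now lies flat and upright in the red tray, the lid is up at its stop, the passed unit is still in its nest, and the job was handed in at about 15.6 s; the hand-in gave no verdict.

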